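# Lever open the scrap box and clear the offcuts into it

### The job

Use the pry tool to lever the stiff yellow cover of the blue scrap box wide open, to upright or beyond, without touching the cover with the gripper or arm. Then lay the tool back down flat on the work surface and put both metal offcuts into the open box, leaving the cover open and the jar and beaker standing where they are.

Things in the scene. Friction and masses are not known exactly. Their poses are not given: they have to be found in the camera images.
- scrap_box: blue sheet-steel box with a yellow hinged cover, screwed down: outside 120 (x) x 130 (y) x 70 mm high, walls and floor 4 mm thick. Origin under its centre, on the work surface; its front, with the pry notch, faces its own -x, the cover's hinge runs along its +x top edge.
- notch (a point): middle of the pry notch in the box's front wall at its outer face, 63 mm above the surface. The notch is 60 mm wide (y) and 14 mm high, from 56 mm up to the wall's top at 70 mm; it is closed above by the cover's underside at 71 mm. Axes as the box.
- box_floor (a point): centre of the box's inner floor, 4 mm above the work surface; inside 112 x 122 mm, 66 mm deep. Axes as the box.
- cover_hinge (a point): on the cover's hinge axis (the box's y direction), 60 mm behind the box's centre and 73 mm above the surface. Fixed to the box.
- cover_edge (a point): middle of the cover's free front edge at its underside, 123 mm from the hinge axis; moves with the cover. The cover is a flat plate 123 x 130 x 4 mm.
- cover (a joint): angle of the cover: 0 shut, 1.57 upright, stop at 1.9 rad. Stiff hinge (0.12 N m): it stays where it is left.
- pry_tool: pry tool 180 mm long: red handle 90 x 24 x 16 mm (x from -90 to 0) and flat steel blade 90 x 20 x 3 mm, last 10 mm 2 mm thick (x from 0 to 90). Origin under the junction of handle and blade, at the height of the handle's underside; +x towards the blade tip. The blade's middle plane is 8 mm above the origin. It starts lying on its handle's underside.
- pry_tip (a point): middle of the blade's tip edge, 90 mm ahead of the tool's origin and 8 mm up. Axes as the tool.
- pry_grip (a point): middle of the tool's handle, 45 mm behind its origin and 8 mm up. Axes as the tool.
- tube_offcut: sawn offcut of silver aluminium rectangular tube, 85 (x) x 30 (y) x 25 mm high. Origin under its centre.
- channel_offcut: sawn offcut of brass-coloured channel lying open side down, 75 (x) x 36 (y) x 22 mm high. Origin under its centre.
- pellet_jar: jar of white pellets with a red lid, 65 mm across, 86 mm high, a bystander. Origin under its centre.
- beaker: clear plastic beaker, 64 mm across, 81 mm high, a bystander. Origin under its centre.

How it is judged:
By the outcome, as a careful person would: the job done as asked, in the order asked, and still so for the second after the job is handed in, with the robot touching nothing.
It also fails if it takes over 67 s, if anything falls off the work surface, if the arm or the gripper's body presses on something with over 40 N, if the wrist force passes 120 N, or if a joint passes its speed limit or range.

### The arm

A 7-joint arm with a two-finger parallel gripper is mounted at the origin on a cart in front of the work surface, level with it; the furniture and walls round the work are solid. World frame = base frame: x ahead of the robot, y to its left, z up, the work surface at z = 0. Lengths are in mm, angles in rad, forces in N, time in s.
With the tool pointing down it reaches from about 425 to 825 mm from the base axis. Payload 3.6 kg.
Tool frame: the origin (TCP) lies between the finger pads; the fingertips stand 14 mm ahead of it and the grasp point (between the pads) lies 5 mm behind it; z points along the fingers, y is the direction in which the jaws open and shut (so a half turn about z gives the same grasp; the last joint's range is limited). The gripper opens to 93 mm and grips with 3 to 60 N. Pads are 15 mm wide; open, the fingers measure 128 mm over their backs; the gripper's body (75 mm by 188 mm) begins 65 mm behind the grasp point.
Start: joints at [-1.325, 0.615, -0.013, 1.423, 0.008, 1.103, -0.04], TCP at [174.47, 626.117, 232.64] pointing down, gripper open.
Joint ranges: [-3.12, 3.12], [-0.3, 2.06], [-1.34, 1.32], [0.26, 2.42], [-1.36, 4.5], [0.01, 1.98], [-2.84, 2.84]. Speed limits (rad/s): [2.79, 2.79, 3.14, 3.14, 3.14, 3.14, 3.14].

### API

Orientations are given as [roll, pitch, yaw] about the fixed x, y, z axes, in that order (R = Rz(yaw) Ry(pitch) Rx(roll)).
In Python, from station import read_state, capture, get_calibration, hand_in gives the robot as it stands.
- The arm moves only by the tool apply_moves, never from a script. Its argument "series" is one flat list of numbers, 7 for each row, row after row: the shift along the world's x, y, z as a fraction of full scale, then the turn, a rotation vector about the world's x, y, z as a fraction of full scale, then the opening, from -1 (shut) to 1 (fully open). In form: [tx, ty, tz, ax, ay, az, grip, tx, ty, tz, ax, ay, az, grip, ...]. A call has exactly 10 rows; each row is the pose to reach, as a shift and turn from the pose commanded when the call began, turning the shorter way round; what a row does not reach only later rows make up. Full scale, the value 1, is 40 cm for a shift and 180 degrees for a turn. A row lasts 1/10 s, in which the tool goes at most 50 mm and 8.59 degrees, less where a joint would pass 70% of its speed; a pose out of reach is approached as far as the arm can. A call with a number of a shift or a turn outside -1 to 1 is refused whole. A call with a gripper value outside its range is refused whole. The fingers move at their own pace and stop on an object; "force" is the grip in N (left out, the last holds). Time passes only in rows, so rows that repeat a pose let the fingers close, or fill a call up. It gives the time, the measured TCP pose, the force and the opening at its end, in the units of the state.
- read_state(): the state, without advancing time (a new reading comes with each control period).
- capture(name): name is "scene" or "side" or "wrist"; returns (picture, depth): 420x560x3 uint8, red, green, blue; 420x560 float32, mm along the optical axis (not along the pixel's ray), 0 where there is no reading.
- get_calibration(name): a dict with "fx", "fy", "cx", "cy" (pixels), "D" ([k1, k2, p1, p2, k3] as OpenCV has them; the pictures are not rectified), "rvec" (rotation vector, rad) and "tvec" (3), from world to camera coordinates, as OpenCV has them; the wrist camera has in their place "T_tool_cam" (4x4, takes a point from camera to tool coordinates, whose origin is the TCP and whose axes are the flange's). Camera axes: x right, y down, z forward; pixel columns grow to the right and rows downward; lengths in mm; the calibration is good to about 2 mm. A picture is of the moment at which its call begins: read the wrist's pose just before it. get_calibration takes no time and is no camera call.
- hand_in(): hands the job in, once; it reports no verdict.
The state is a dict: "time": time; "q": joint angles; "joint_velocities": joint speeds; "effort": joint torques, N m; "position": TCP position; "tcp_rot": TCP orientation; "contact_force": force on the tool from outside, world axes, zero at the start; "torque": the same for the moment, N m; "gripper_width": finger opening in mm.
Only numpy, scipy, OpenCV 4.12 (cv2) and the standard library are available. Lean on these libraries where they do the work, as an engineer would, in place of code of your own. Each camera call takes 0.05 s, during which the arm holds its last target. There are 200 camera calls.

## Working session

There is one attempt and no reset: what is moved stays moved. The work goes in short steps, Python scripts to look and compute and a tool call to move; the robot and the scene stay as the last step left them, time stands still between calls to the robot, and variables do not carry over. Pictures are saved under pics/ and viewed, about 8 in all and at most 12, crops included, and the job is handed in when it is done.

Besides the shell and the picture viewer there is one more tool, called after ">>>" as name(argument=value, ...) on one line, values as JSON. apply_moves: Moves the arm, as the interface text tells. Its arguments: {"type":"object","properties":{"series":{"type":"array"},"force":{"type":"number"}},"required":["series"]}

```bash
mkdir -p pics; ls; python3 - <<'E'
from station import *
import cv2,numpy as np
s=read_state();print(s)
ims=[]
for n in ["scene","side"]:
    p,d=capture(n);np.savez(f"pics/{n}0.npz",p=p,d=d);cv2.imwrite(f"pics/{n}0.png",p[:,:,::-1]);c=get_calibration(n);print(n,c)
    R=cv2.Rodrigues(np.array(c["rvec"],float))[0];print(-R.T@np.array(c["tvec"]).ravel())
print(get_calibration("wrist"))
E
```

```text
pics
{'time': 0.0, 'q': array([-1.32550324,  0.61588061, -0.01259586,  1.42489425,  0.00810694,
        1.10339016, -0.04038377]), 'joint_velocities': array([ 8.69078942e-04, -5.52437158e-04, -7.02962270e-04, -6.39682481e-04,
        1.23407253e-06,  7.64582282e-04, -2.43863021e-04]), 'effort': array([-4.87125544e-04, -4.58946562e+01,  2.09305258e-01, -1.65745050e+01,
       -6.10651053e-02,  2.06530862e-02,  2.31997437e-04]), 'position': array([174.29931205, 625.41142894, 231.50778777]), 'tcp_rot': array([-3.13907125e+00,  5.37616339e-05,  2.86986874e+00]), 'contact_force': array([ 0.5218933 ,  0.39539795, -0.01853228]), 'torque': array([ 0.0203538 , -0.07454723,  0.00410023]), 'gripper_width': 93.06657323851928}
scene {'fx': 405.0288520983567, 'fy': 405.0288520983567, 'cx': 282.42091516245483, 'cy': 211.99101429121254, 'D': array([-0.08227396,  0.        ,  0.        ,  0.        ,  0.        ]), 'rvec': array([ 0.63885791, -2.45245895,  1.37337262]), 'tvec': array([507.77911396, 216.38750331, 617.71393909])}
[232.68451456 608.77674715 511.35357584]
side {'fx': 515.3798453023595, 'fy': 515.3798453023595, 'cx': 277.31704611876796, 'cy': 208.453915819016, 'D': array([-0.15898473,  0.        ,  0.        ,  0.        ,  0.        ]), 'rvec': array([ 0.4920753 , -2.49498271,  1.51998504]), 'tvec': array([547.83565326, 163.70235378, 867.34045615])}
[262.96109264 850.65703047 535.19707657]
{'fx': 317.6030434482072, 'fy': 317.6030434482072, 'cx': 282.2144226996715, 'cy': 208.28634314978294, 'D': array([-0.00655554,  0.        ,  0.        ,  0.        ,  0.        ]), 'T_tool_cam': array([[-1.79030222e-03, -9.58396335e-01, -2.85435212e-01,
         7.91212497e+01],
       [ 9.99998126e-01, -1.92619773e-03,  1.95357742e-04,
         1.67310869e-01],
       [-7.37034801e-04, -2.85434327e-01,  9.58397987e-01,
        -1.51531584e+02],
       [ 0.00000000e+00,  0.00000000e+00,  0.00000000e+00,
         1.00000000e+00]])}
```

View pics/scene0.png

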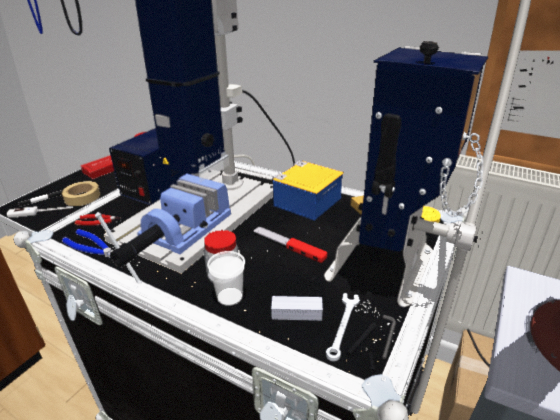

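View pics/side0.png

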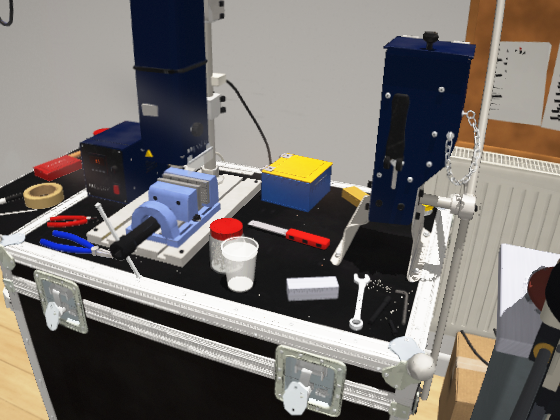

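```bash
cat > h.py <<'E'
from station import *
import cv2,numpy as np
from scipy.spatial.transform import Rotation as Ro
def pose(n,s=None):
    c=get_calibration(n)
    K=np.array([[c["fx"],0,c["cx"]],[0,c["fy"],c["cy"]],[0,0,1]]);D=np.array(c["D"],float)
    if n=="wrist":
        s=s or read_state();T=np.eye(4);T[:3,:3]=Ro.from_euler('xyz',s["tcp_rot"]).as_matrix();T[:3,3]=s["position"]
        T=T@c["T_tool_cam"];return K,D,T[:3,:3],T[:3,3]
    R=cv2.Rodrigues(np.array(c["rvec"],float))[0];return K,D,R.T,-R.T@np.array(c["tvec"]).ravel()
def rays(uv,P):
    K,D,R,o=P
    n=cv2.undistortPoints(np.asarray(uv,float).reshape(-1,1,2),K,D).reshape(-1,2)
    return np.c_[n,np.ones(len(n))]@R.T
def onz(uv,P,z):
    r=rays(uv,P);return P[3]+r*((z-P[3][2])/r[:,2])[:,None]
def cloud(d,P):
    v,u=np.mgrid[:d.shape[0],:d.shape[1]]
    r=rays(np.c_[u.ravel(),v.ravel()],P)
    X=P[3]+r*d.ravel()[:,None];X[d.ravel()==0]=np.nan;return X.reshape(*d.shape,3)
def proj(X,P):
    K,D,R,o=P
    return cv2.projectPoints(np.asarray(X,float).reshape(-1,1,3),cv2.Rodrigues(R.T)[0],-R.T@o,K,D)[0].reshape(-1,2)
E
python3 - <<'E'
from h import *
for n in ["scene","side"]:
    z=np.load(f"pics/{n}0.npz");p,d=z["p"],z["d"];P=pose(n);X=cloud(d,P)
    hsv=cv2.cvtColor(p,cv2.COLOR_RGB2HSV)
    B={"cover":((20,150,120),(35,255,255),70,80),"red":((0,150,90),(6,255,255),3,25),"lid":((0,150,90),(6,255,255),60,95),"brass":((12,90,60),(28,255,255),2,30),"box":((100,120,50),(125,255,255),5,68),"silver":((0,0,120),(180,70,255),10,32),"blade":((0,0,90),(180,60,255),3,14),"beaker":((0,0,90),(180,60,255),60,90)}
    for k,(lo,hi,z0,z1) in B.items():
        m=cv2.inRange(hsv,lo,hi)>0
        m&=(X[...,2]>z0)&(X[...,2]<z1)&(X[...,0]>150)&(X[...,0]<950)
        nl,L,st,_=cv2.connectedComponentsWithStats(m.astype(np.uint8),connectivity=8)
        for i in sorted(range(1,nl),key=lambda i:-st[i][4])[:4]:
            if st[i][4]<25:continue
            Q=X[L==i];r=cv2.minAreaRect(Q[:,:2].astype(np.float32))
            print(n,k,st[i],"med",np.nanmedian(Q,0).round(),"zr",np.percentile(Q[:,2],[5,95]).round(),np.round(r[0]),np.round(r[1]),round(r[2],1))
# height map
z=np.load("pics/side0.npz");X=cloud(z["d"],pose("side")).reshape(-1,3);z=np.load("pics/scene0.npz");X=np.r_[X,cloud(z["d"],pose("scene")).reshape(-1,3)]
X=X[~np.isnan(X[:,0])]
H=np.full((30,36),-99.)
ix=((X[:,0]-100)//30).astype(int);iy=((X[:,1]+540)//30).astype(int)
ok=(ix>=0)&(ix<30)&(iy>=0)&(iy<36)
np.maximum.at(H,(ix[ok],iy[ok]),X[ok,2])
print("cols y",list(range(-540,540,30)))
for i in range(30):print(100+30*i,' '.join('%3d'%(h/10) if h>-99 else '  .' for h in H[i]))
E
```

```text
scene cover [ 274  163   69   31 1123] med [ 611. -186.   75.] zr [73. 76.] [ 619. -192.] [133. 124.] 84.3
scene red [286 238  41  24 432] med [523.   6.  16.] zr [ 6. 18.] [527.  -0.] [26. 90.] 83.7
scene lid [205 230  31  23 563] med [632. 144.  86.] zr [77. 87.] [635. 140.] [55. 56.] 12.1
scene brass [351 196  13  18 128] med [ 500. -223.   19.] zr [ 3. 22.] [ 491. -225.] [31. 52.] 46.8
scene brass [425 207  16  16  80] med [ 316. -230.   26.] zr [21. 28.] [ 322. -244.] [28. 61.] 24.6
scene box [ 273  176   69   43 1476] med [ 594. -132.   36.] zr [ 8. 64.] [ 619. -191.] [133. 122.] 82.1
scene box [ 80 245  24  10 128] med [923. 223.  11.] zr [ 6. 14.] [921. 222.] [60. 13.] 13.4
scene box [ 94 237  14  12  88] med [925. 198.  12.] zr [ 8. 15.] [924. 197.] [12. 52.] 74.5
scene silver [ 165  172  108   98 2026] med [734. -76.  19.] zr [13. 25.] [804. -11.] [193. 380.] 0.6
scene silver [271 296  52  21 966] med [462. 166.  25.] zr [12. 26.] [464. 162.] [85. 33.] 27.3
scene silver [111 201  50  43 622] med [911. 129.  19.] zr [15. 21.] [916.  97.] [ 67. 181.] 18.2
scene silver [278 12
[... 6666 characters left out ...]
   0   0   2   2   2   .   .   9  10  47   .   .   1   3   3   1   1   0   0   .   .   .   .   .   .   .   .
880   .   .   .   .   .   .   .   0   0   0   0   2   1   1   .   .   .  33  47   2   1   2   2   2   1   1   0   0   .   .   .   .   .   .   .   .
910   .   .   .   .  -3   0   1   2   2   .   0   2   .   .   .   .   1   1   2   2   2   2   2   2   1   1   0   0   .   .   .   .   .   .   .   .
940   .   .   .   .   .   .   .   .   .   .   0   .   3   5   6  13  14  14  14   8   0   0   0   0   1   1   0   0   .   .   .   .   .   .   .   .
970   .   .   .   .   .   .   .   .   .   .   0   .   .  13  14  14  14  14  14   9   0   1   1   0   1   1   0   0   .   .   .   .   .   .   .   .
```

```bash
python3 - <<'E'
import cv2,numpy as np
a=cv2.imread("pics/scene0.png")[150:280,250:390];b=cv2.imread("pics/side0.png")[140:270,240:380]
r=np.hstack([cv2.resize(x,None,fx=2.8,fy=2.8,interpolation=cv2.INTER_CUBIC) for x in(a,b)])
cv2.imwrite("pics/c1.png",cv2.convertScaleAbs(r,alpha=1.5,beta=20))
E
```

```text
(no output)
```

View pics/c1.png

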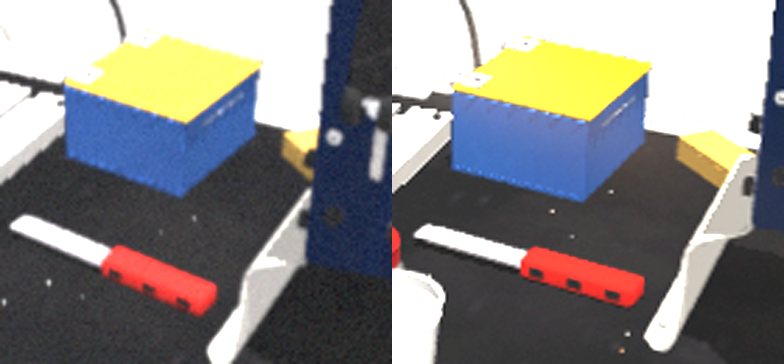

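>>> apply_moves(series=[0.4,-0.28,0.17,0,0,0.02,1,0.765,-0.565,0.17,0,0,0.052,1,0.765,-0.565,0.17,0,0,0.052,1,0.765,-0.565,0.17,0,0,0.052,1,0.765,-0.565,0.17,0,0,0.052,1,0.765,-0.565,0.17,0,0,0.052,1,0.765,-0.565,0.17,0,0,0.052,1,0.765,-0.565,0.17,0,0,0.052,1,0.765,-0.565,0.17,0,0,0.052,1,0.765,-0.565,0.17,0,0,0.052,1])

```text
time: 1.1
position: [480.9, 399.2, 300.1]
tcp_rot: [-3.141, -0.001, 3.031]
contact_force: [-0.6, 0.4, -0.6]
gripper_width: 92.8
```

```bash
python3 - <<'E'
from h import *
s=read_state();print(s["time"],s["q"].round(3),s["position"].round(1),s["tcp_rot"].round(3))
# column outline
X=[]
for n in ["scene","side"]:
    z=np.load(f"pics/{n}0.npz");X.append(cloud(z["d"],pose(n)).reshape(-1,3))
X=np.concatenate(X);X=X[~np.isnan(X[:,0])]
for z0,z1 in [(5,40),(40,100),(100,200),(200,300),(300,390),(390,420),(420,500)]:
    m=(X[:,2]>z0)&(X[:,2]<z1)&(X[:,0]>230)&(X[:,0]<475)&(X[:,1]>-140)&(X[:,1]<110)
    if m.sum()>20: print(z0,z1,m.sum(),np.percentile(X[m,0],[1,99]).round(),np.percentile(X[m,1],[1,99]).round())
E
```

```text
1.1 [-0.713  0.524 -0.025  1.396  0.013  1.223  0.721] [480.9 399.2 300.1] [-3.141e+00 -1.000e-03  3.031e+00]
5 40 1417 [231. 455.] [-128.  106.]
40 100 2072 [231. 444.] [-98.  47.]
100 200 7617 [231. 404.] [-9. 65.]
200 300 11146 [232. 398.] [-57.  83.]
300 390 12938 [232. 398.] [-106.   80.]
390 420 5231 [233. 401.] [-125.   67.]
420 500 644 [231. 347.] [-140.   58.]
```

>>> apply_moves(series=[0.15,-0.33,0,0,0,0,1,0.3,-0.67,0,0,0,0,1,0.3,-0.67,0,0,0,0,1,0.3,-0.67,0,0,0,0,1,0.3,-0.67,0,0,0,0,1,0.3,-0.67,0,0,0,0,1,0.25,-1,0,0,0,0,1,0.25,-1,0,0,0,0,1,0.25,-1,0,0,0,0,1,0.25,-1,0,0,0,0,1])

```text
time: 2.1
position: [579.2, -5.2, 300.5]
tcp_rot: [-3.138, -0.001, 3.026]
contact_force: [0.2, -0.4, 1.4]
gripper_width: 92.9
```

```bash
python3 - <<'E'
from h import *
s=read_state();print(s["q"].round(3),s["position"].round(1),s["tcp_rot"].round(3))
p,d=capture("wrist");np.savez("pics/w1.npz",p=p,d=d,pos=s["position"],rot=s["tcp_rot"]);cv2.imwrite("pics/w1.png",p[:,:,::-1])
E
```

```text
[-0.053  0.446  0.035  1.532 -0.013  1.166  1.438] [579.2  -5.2 300.5] [-3.138e+00 -1.000e-03  3.026e+00]
```

View pics/w1.png

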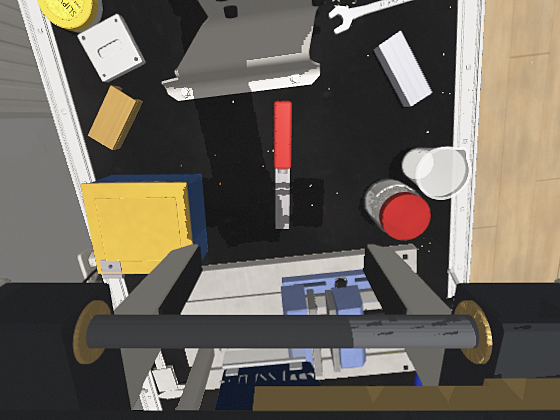

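```bash
cat > meas.py <<'E'
from h import *
def rect(m,P,z,top=True):
    cs=cv2.findContours(m.astype(np.uint8),cv2.RETR_EXTERNAL,cv2.CHAIN_APPROX_NONE)[0]
    c=max(cs,key=cv2.contourArea);q=onz(c.reshape(-1,2).astype(float),P,z)
    r=cv2.minAreaRect(q[:,:2].astype(np.float32));(a,b),(w,h),t=r
    if w<h:w,h,t=h,w,t+90
    t=(t+90)%180-90
    return np.round([a,b,w,h,t],1)
E
python3 - <<'E'
from meas import *
z=np.load("pics/w1.npz");p,d=z["p"],z["d"];P=pose("wrist",dict(position=z["pos"],tcp_rot=z["rot"]));X=cloud(d,P);hsv=cv2.cvtColor(p,cv2.COLOR_RGB2HSV)
Z=X[...,2]
def M(lo,hi,u0,u1,v0,v1,z0,z1):
    m=cv2.inRange(hsv,lo,hi)>0;n=np.zeros_like(m);n[v0:v1,u0:u1]=1;m&=n;m&=(Z>z0)&(Z<z1);return m
for nm,a,zt in [("handle",((0,150,60),(8,255,255),260,310,90,180,9,25),16),("blade",((0,0,60),(180,60,255),265,300,165,235,3,16),9.5),("handle+blade",None,9),
  ("brass",((8,80,60),(28,255,255),80,150,80,155,15,30),22),("tube",((0,0,110),(180,70,255),365,440,25,110,18,32),25),
  ("cover",((18,120,100),(35,255,255),70,210,170,285,65,85),75),("lid",((0,150,60),(8,255,255),360,440,180,245,75,95),86)]:
    if a is None: continue
    m=M(*a);print(nm,m.sum(),rect(m,P,zt),"z",np.nanpercentile(Z[m],[5,50,95]).round(1))
v,u=np.where(M((0,0,60),(180,60,255),265,300,165,235,3,16));print(u.min(),u.max(),v.max(),onz([[u[v>v.max()-2].mean(),v.max()+.5]],P,8))
m=(Z>74)&(Z<90)&(X[...,0]>540)&(X[...,1]>150)&(X[...,1]<260);print("beaker",m.sum(),np.nanmedian(X[m],0))
E
```

```text
handle 1202 [528.1   0.7  87.9  23.3  -7.2] z [12.6 15.2 16.8]
blade 820 [617.7 -10.   88.   19.   -7.1] z [ 7.7  9.1 11.2]
brass 1722 [ 479.6 -218.4   75.9   38.5  -39.4] z [19.2 21.2 22.7]
tube 1808 [465.4 161.2  84.8  30.3  26.8] z [23.1 24.5 25.9]
cover 8121 [ 618.8 -192.2  129.5  122.2   83.8] z [73.4 75.  76.4]
lid 1843 [636.2 137.5  61.   58.5  83.3] z [82.1 84.8 86.1]
276 289 228 [[662.62526935 -16.22133039   8.        ]]
beaker 1139 [615.20627479 165.28541942  81.17834002]
```

>>> apply_moves(series=[-0.1325,0.001,-0.1,0,0,-0.003,1,-0.1325,0.001,-0.3,0,0,-0.003,1,-0.1325,0.001,-0.4,0,0,-0.003,1,-0.1325,0.001,-0.5,0,0,-0.003,1,-0.1325,0.001,-0.6,0,0,-0.003,1,-0.1325,0.001,-0.65,0,0,-0.003,1,-0.1325,0.001,-0.69,0,0,-0.003,1,-0.1325,0.001,-0.7065,0,0,-0.003,1,-0.1325,0.001,-0.7065,0,0,-0.003,0.2,-0.1325,0.001,-0.7065,0,0,-0.003,-0.2], force=50)

```text
time: 3.15
position: [528.3, 2.0, 18.8]
tcp_rot: [3.14, 0.002, 3.026]
contact_force: [-0.2, -0.1, 0.5]
gripper_width: 81.0
```

>>> apply_moves(series=[0,0,0,0,0,0,-1,0,0,0,0,0,0,-1,0,0,0,0,0,0,-1,0,0,0,0,0,0,-1,0,0,0,0,0,0,-1,0,0,0,0,0,0,-1,0,0,0,0,0,0,-1,0,0,0.05,0,0,0,-1,0,0,0.1,0,0,0,-1,0,0,0.1,0,0,0,-1])

```text
time: 4.15
position: [529.0, 0.5, 59.8]
tcp_rot: [3.141, 0.004, 3.024]
contact_force: [0.4, 0.6, -1.3]
gripper_width: 23.5
```

>>> apply_moves(series=[0,0,0.12,0,0,0,-1,0,-0.1,0.23,0,0,0.02,-1,0,-0.2,0.23,0,0,0.05,-1,0,-0.3,0.23,0,0,0.08,-1,0,-0.4,0.23,0,0,0.11,-1,0,-0.5,0.23,0,0,0.14,-1,-0.05,-0.6,0.23,0,0,0.161,-1,-0.15,-0.62,0.23,0,0,0.161,-1,-0.25,-0.62,0.23,0,0,0.161,-1,-0.3,-0.62,0.23,0,0,0.161,-1])

```text
time: 5.15
position: [402.3, -247.8, 148.4]
tcp_rot: [3.138, -0.005, -2.758]
contact_force: [-0.1, -0.1, -0.8]
gripper_width: 23.7
```

```bash
python3 - <<'E'
from h import *
s=read_state();print(s["q"].round(3),s["position"].round(1),s["tcp_rot"].round(3))
ims=[]
for n in("side","wrist"):
    s=read_state();p,d=capture(n);np.savez(f"pics/{n}2.npz",p=p,d=d,pos=s["position"],rot=s["tcp_rot"]);ims.append(p[:,:,::-1])
s=read_state();print(s["position"].round(1),s["tcp_rot"].round(3))
cv2.imwrite("pics/v2.png",np.hstack([cv2.resize(ims[0][110:310,200:460],(520,400)),cv2.resize(ims[1],None,fx=.5,fy=.5)[:].copy() if 0 else cv2.resize(ims[1],(280,400))]))
E
```

```text
[ 0.611  0.468 -0.15   2.016  0.11   0.671  2.345] [ 402.3 -247.8  148.4] [ 3.138 -0.005 -2.758]
[ 403.  -247.7  148.8] [ 3.138 -0.005 -2.757]
```

View pics/v2.png

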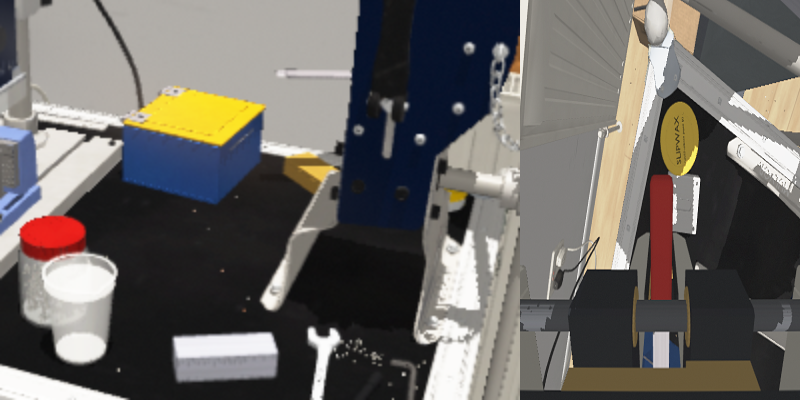

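```bash
python3 - <<'E'
from h import *
z=np.load("pics/side2.npz");X=cloud(z["d"],pose("side"))[135:160,330:378]
m=(X[...,2]>110)&(X[...,2]<170)&(X[...,1]<-150)&(X[...,1]>-300)
Q=X[m];print(len(Q),Q[Q[:,0].argmax()],Q[Q[:,0].argmin()])
A=np.c_[Q[:,0]-480,np.ones(len(Q))]
for k in(1,2):print(np.linalg.lstsq(A,Q[:,k],rcond=None)[0])
print(onz([[338.5,146]],pose("side"),139), np.where(m)[1].min()+330)
# same at wrist: depth cloud of the blade/handle
z=np.load("pics/wrist2.npz");P=pose("wrist",dict(position=z["pos"],tcp_rot=z["rot"]));X=cloud(z["d"],P);h=cv2.cvtColor(z["p"],cv2.COLOR_RGB2HSV)
m=(cv2.inRange(h,(0,120,40),(8,255,255))>0)&(X[...,2]>100)&(X[...,2]<200);T=Ro.from_euler('xyz',z["rot"]).as_matrix()
L=(X[m]-z["pos"])@T;print(m.sum(),np.percentile(L,[2,50,98],axis=0).round(1));A=np.c_[L[:,0],np.ones(len(L))]
print(np.linalg.lstsq(A,L[:,1],rcond=None)[0],np.linalg.lstsq(A,L[:,2],rcond=None)[0])
E
```

```text
152 [ 527.68128431 -203.04288214  136.07607356] [ 447.39557212 -219.58329668  136.42477665]
[   0.34445076 -213.19541125]
[-1.38146820e-02  1.36924599e+02]
[[ 523.03462302 -189.69441132  139.        ]] 338
5626 [[-28.3 -11.4   2.6]
 [ 11.1  -0.3   3.9]
 [ 43.1  11.    8.7]]
[ 0.00421417 -0.21698129] [0.01798956 4.00256686]
```

>>> apply_moves(series=[0,0,-0.08,0,0,0,-1,0,0,-0.15,0,0,0,-1,0,0,-0.186,0,0,0,-1,0,0,-0.186,0,0,0,-1,0.02,0.008,-0.186,0,0,0,-1,0.046,0.019,-0.186,0,0,0,-1,0.046,0.019,-0.186,0,0,0,-1,0.046,0.019,-0.186,0,0,0,-1,0.046,0.019,-0.186,0,0,0,-1,0.046,0.019,-0.186,0,0,0,-1])

```text
time: 6.25
position: [425.6, -240.1, 75.9]
tcp_rot: [-3.141, -0.0, -2.754]
contact_force: [0.5, 0.5, -0.5]
gripper_width: 23.5
```

```bash
python3 - <<'E'
from h import *
s=read_state();print(s["position"].round(1),s["tcp_rot"].round(3))
B=np.array([620,-192.]);y=np.radians(-6.2);R2=np.array([[np.cos(y),-np.sin(y)],[np.sin(y),np.cos(y)]])
for n in("side","scene"):
    p,d=capture(n);X=cloud(d,pose(n));m=(X[...,2]>50)&(X[...,2]<69)&(X[...,1]<-160)&(X[...,1]>-290)&(X[...,0]<556)&(X[...,0]>460)
    Q=X[m];L=(Q[:,:2]-B)@R2;print(n,len(Q))
    if len(Q)>5:
        print(np.c_[L,Q[:,2]][L[:,0].argmax()].round(1));A=np.c_[L[:,0]+70,np.ones(len(L))];print(np.linalg.lstsq(A,Q[:,2],rcond=None)[0],np.percentile(L[:,0],[2,98]))
    cv2.imwrite(f"pics/{n}3.png",p[:,:,::-1])
a=[cv2.imread(f"pics/{n}3.png") for n in("side","scene")]
cv2.imwrite("pics/v3.png",np.hstack([cv2.resize(a[0][140:250,250:370],None,fx=3.2,fy=3.2),cv2.resize(a[1][140:250,260:380],None,fx=3.2,fy=3.2)]))
E
```

```text
[ 425.6 -240.1   75.9] [-3.141 -0.    -2.754]
side 236
[-60.  -67.8  54.1]
[-4.83228475e-02  6.14658971e+01] [-153.81434523  -60.79201912]
scene 177
[-58.5 -55.6  66.6]
[-5.28085017e-02  6.29022565e+01] [-133.70328112  -58.79003501]
```

View pics/v3.png

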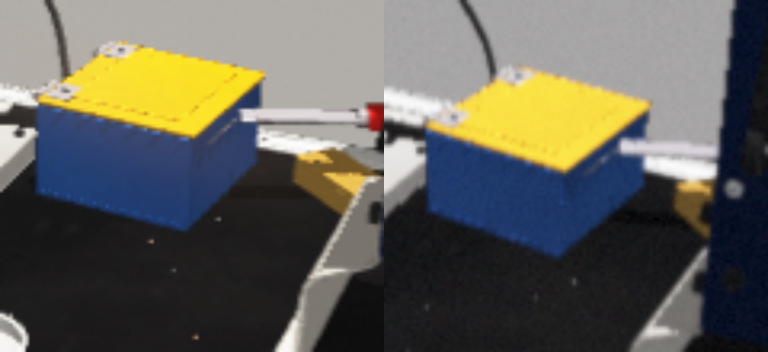

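>>> apply_moves(series=[0.016,0.0065,0.0025,0,0,0,-1,0.032,0.013,0.0025,0,0,0,-1,0.048,0.0195,0.0025,0,0,0,-1,0.064,0.026,0.0025,0,0,0,-1,0.081,0.033,0.0025,0,0,0,-1,0.081,0.033,0.0025,0,0,0,-1,0.081,0.033,0.01,0,0,0,-1,0.081,0.033,0.02,0,0,0,-1,0.081,0.033,0.03,0,0,0,-1,0.081,0.033,0.04,0,0,0,-1])

```text
time: 7.35
position: [457.8, -226.7, 91.9]
tcp_rot: [3.141, -0.001, -2.754]
contact_force: [0.9, 0.4, -4.5]
gripper_width: 23.4
```

```bash
cat > cov.py <<'E'
from h import *
def cover(n="side"):
    p,d=capture(n);X=cloud(d,pose(n));h=cv2.cvtColor(p,cv2.COLOR_RGB2HSV)
    m=(cv2.inRange(h,(18,130,70),(36,255,255))>0)&(X[...,0]>500)&(X[...,0]<780)&(X[...,1]<-100)&(X[...,1]>-290)&(X[...,2]>60)
    B=np.array([620,-192.]);y=np.radians(-6.2);R2=np.array([[np.cos(y),-np.sin(y)],[np.sin(y),np.cos(y)]])
    Q=X[m];L=np.c_[(Q[:,:2]-B)@R2,Q[:,2]];c=L.mean(0);_,_,V=np.linalg.svd(L-c,full_matrices=False);nv=V[2]
    print(n,len(Q),"normal",nv.round(3),"angle",np.degrees(np.arctan2(abs(nv[0]),abs(nv[2]))).round(1),np.percentile(L,[1,50,99],axis=0).round(0).tolist())
    return p
E
python3 -c "
from cov import *
cover('side');cover('scene');s=read_state();print(s['position'].round(1),s['q'].round(2),s['contact_force'].round(1))"
```

```text
side 1050 normal [-0.081 -0.006 -0.997] angle 4.6 [[-64.0, -64.0, 73.0], [-10.0, 8.0, 80.0], [55.0, 64.0, 84.0]]
scene 1034 normal [0.09  0.003 0.996] angle 5.2 [[-62.0, -64.0, 74.0], [-9.0, 7.0, 81.0], [58.0, 64.0, 86.0]]
[ 457.9 -226.8   92.2] [ 0.5   0.6  -0.12  1.97  0.13  0.58  2.25] [ 0.1  0.6 -1.8]
```

>>> apply_moves(series=[0.004,-0.0004,0.022,0,0,0,-1,0.0087,-0.0009,0.045,0,0,0,-1,0.0174,-0.0019,0.075,0,0,0,-1,0.031,-0.0034,0.1075,0,0,0,-1,0.0485,-0.0053,0.1325,0,0,0,-1,0.071,-0.0077,0.1575,0,0,0,-1,0.093,-0.01,0.1775,0,0,0,-1,0.1205,-0.013,0.1975,0,0,0,-1,0.1205,-0.013,0.1975,0,0,0,-1,0.1205,-0.013,0.1975,0,0,0,-1])

```text
time: 8.45
position: [506.9, -232.0, 171.3]
tcp_rot: [-3.14, 0.002, -2.754]
contact_force: [0.2, 0.2, -1.7]
gripper_width: 23.4
```

```bash
python3 -c "
from cov import *
cover('side');cover('scene');s=read_state();print(s['position'].round(1),s['q'].round(2),s['contact_force'].round(1))"
```

```text
side 773 normal [ 0.844 -0.036  0.536] angle 57.6 [[-92.0, -58.0, 75.0], [29.0, 12.0, 133.0], [55.0, 65.0, 265.0]]
scene 822 normal [ 0.913 -0.     0.409] angle 65.9 [[8.0, -58.0, 78.0], [31.0, 14.0, 134.0], [56.0, 65.0, 185.0]]
[ 506.2 -231.9  170.7] [ 0.48  0.54 -0.14  1.77  0.1   0.83  2.26] [ 0.3  0.2 -1. ]
```

>>> apply_moves(series=[0.015,-0.0016,0.006,0,0,0,-1,0.03,-0.0032,0.0125,0,0,0,-1,0.06,-0.0065,0.0225,0,0,0,-1,0.0895,-0.0097,0.0275,0,0,0,-1,0.107,-0.0117,0.03,0,0,0,-1,0.124,-0.0135,0.03,0,0,0,-1,0.139,-0.015,0.023,0,0,0,-1,0.154,-0.0167,0.015,0,0,0,-1,0.1815,-0.0197,0,0,0,0,-1,0.1815,-0.0197,0,0,0,0,-1])

```text
time: 9.55
position: [578.9, -239.7, 169.1]
tcp_rot: [3.14, -0.002, -2.753]
contact_force: [-1.7, -0.1, -0.9]
gripper_width: 23.4
```

```bash
python3 -c "
from cov import *
cover('side');p=cover('scene');s=read_state();print(s['position'].round(1),s['q'].round(2),s['contact_force'].round(1));cv2.imwrite('pics/v4.png',cv2.resize(p[80:320,170:450,::-1],None,fx=2,fy=2))"
```

```text
side 1545 normal [ 0.954 -0.005 -0.301] angle 72.5 [[57.0, -63.0, 74.0], [77.0, 8.0, 129.0], [97.0, 64.0, 187.0]]
scene 1607 normal [-0.946 -0.003  0.324] angle 71.1 [[59.0, -62.0, 76.0], [79.0, 9.0, 131.0], [99.0, 64.0, 189.0]]
[ 578.6 -239.6  169.8] [ 0.44  0.64 -0.13  1.57  0.1   0.94  2.23] [-1.8 -0.2 -2. ]
```

View pics/v4.png

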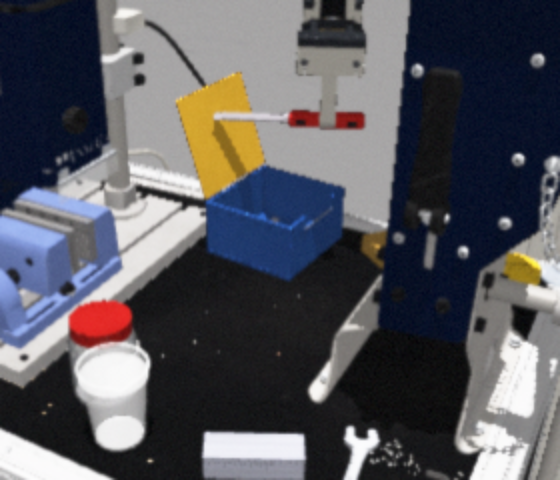

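>>> apply_moves(series=[-0.08,0.009,0,0,0,0,-1,-0.15,0.016,0,0,0,0,-1,-0.15,0.1,0,0,0,-0.03,-1,-0.15,0.2,0,0,0,-0.06,-1,-0.145,0.3,0,0,0,-0.09,-1,-0.14,0.4,0,0,0,-0.12,-1,-0.135,0.5,0,0,0,-0.15,-1,-0.129,0.6,0,0,0,-0.161,-1,-0.129,0.601,-0.1,0,0,-0.161,-1,-0.129,0.601,-0.2,0,0,-0.161,-1])

```text
time: 10.65
position: [530.3, 3.8, 91.6]
tcp_rot: [3.139, 0.008, 3.028]
contact_force: [0.4, -1.0, -1.7]
gripper_width: 23.7
```

>>> apply_moves(series=[0,0,-0.06,0,0,0,-1,0,0,-0.12,0,0,0,-1,0,0,-0.16,0,0,0,-1,0,0,-0.175,0,0,0,-1,0,0,-0.181,0,0,0,-1,0,0,-0.181,0,0,0,-1,0,0,-0.181,0,0,0,-1,0,0,-0.181,0,0,0,-0.3,0,0,-0.181,0,0,0,0.2,0,0,-0.181,0,0,0,0.2])

```text
time: 11.65
position: [527.8, 0.6, 18.5]
tcp_rot: [3.142, 0.001, 3.024]
contact_force: [-0.4, 0.3, 0.1]
gripper_width: 42.5
```

>>> apply_moves(series=[0,0,0.08,0,0,0,0.2,0,0,0.2,0,0,0,0.2,-0.03,0.1,0.22,0,0,0.04,0.6,-0.07,0.2,0.22,0,0,0.08,1,-0.12,0.3,0.22,0,0,0.12,1,-0.1575,0.4025,0.22,0,0,0.16,1,-0.1575,0.4025,0.22,0,0,0.187,1,-0.1575,0.4025,0.15,0,0,0.187,1,-0.1575,0.4025,0.08,0,0,0.187,1,-0.1575,0.4025,0.08,0,0,0.187,1])

```text
time: 12.65
position: [462.3, 160.8, 47.8]
tcp_rot: [3.141, -0.006, -2.672]
contact_force: [-0.6, -0.5, 0.6]
gripper_width: 92.9
```

```bash
python3 - <<'E'
from cov import *
from meas import rect
s=read_state();print(s["position"].round(1),s["tcp_rot"].round(3),s["gripper_width"],s["q"].round(2))
p,d=capture("side");X=cloud(d,pose("side"));h=cv2.cvtColor(p,cv2.COLOR_RGB2HSV);Z=X[...,2]
m=(cv2.inRange(h,(0,150,90),(8,255,255))>0)&(Z>3)&(Z<25)&(X[...,0]>450)&(X[...,0]<620)
print("handle",rect(m,pose("side"),16),np.nanpercentile(Z[m],[5,95]))
n=np.zeros_like(m);n[200:235,225:290]=1
m=n&(h[...,1]<60)&(h[...,2]>90)&(Z>2)&(Z<20)&(X[...,0]>560);print("blade",m.sum(),rect(m,pose("side"),9),np.nanpercentile(Z[m],[5,50,95]).round(1))
cover("scene");cv2.imwrite("pics/v5.png",p[:,:,::-1])
E
```

```text
[462.3 160.8  47.8] [ 3.141 -0.006 -2.672] 92.87723843459679 [-0.3   0.66 -0.11  2.05  0.16  0.44  1.5 ]
handle [554.2  10.4  47.1  28.  -69.1] [ 5.03591694 15.7606757 ]
blade 499 [711.6 -56.1  81.2  50.1 -66.2] [ 4.3  8.7 18.3]
scene 376 normal [-0.945 -0.004  0.327] angle 70.9 [[61.0, 33.0, 79.0], [84.0, 53.0, 145.0], [99.0, 65.0, 189.0]]
```

View pics/v5.png

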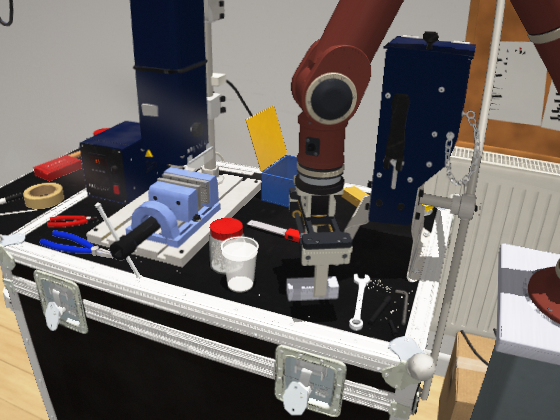

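>>> apply_moves(series=[0,0,-0.04,0,0,0,1,0,0,-0.065,0,0,0,1,0,0,-0.065,0,0,0,0,0,0,-0.065,0,0,0,-1,0,0,-0.065,0,0,0,-1,0,0,-0.065,0,0,0,-1,0,0,-0.065,0,0,0,-1,0,0,-0.065,0,0,0,-1,0,0,-0.065,0,0,0,-1,0,0,0,0,0,0,-1], force=40)

```text
time: 13.75
position: [462.5, 160.9, 48.3]
tcp_rot: [3.141, -0.006, -2.672]
contact_force: [0.3, 0.3, -0.7]
gripper_width: 33.8
```

>>> apply_moves(series=[0,0,0,0,0,0,-0.2,0,0,-0.065,0,0,0,-0.2,0,0,-0.065,0,0,0,-1,0,0,-0.065,0,0,0,-1,0,0,-0.065,0,0,0,-1,0,0,-0.065,0,0,0,-1,0,0,-0.065,0,0,0,-1,0,0,-0.03,0,0,0,-1,0,0,0,0,0,0,-1,0,0,0,0,0,0,-1])

```text
time: 14.75
position: [465.7, 162.1, 51.9]
tcp_rot: [-3.141, 0.004, -2.672]
contact_force: [0.7, -0.6, -0.6]
gripper_width: 29.5
```

```bash
python3 - <<'E'
from h import *
s=read_state();print(s["position"].round(1),s["tcp_rot"].round(3),s["gripper_width"],s["contact_force"])
p,d=capture("side");X=cloud(d,pose("side"));h=cv2.cvtColor(p,cv2.COLOR_RGB2HSV)
a=p[240:310,270:360,::-1];q,_=capture("wrist")
cv2.imwrite("pics/v6.png",np.hstack([cv2.resize(a,(540,420)),cv2.resize(q[:,150:410,::-1],(260,420))]))
E
```

```text
[465.7 162.1  51.9] [-3.141  0.004 -2.672] 29.49836951629008 [ 0.68001403 -0.62253603 -0.57307507]
```

View pics/v6.png

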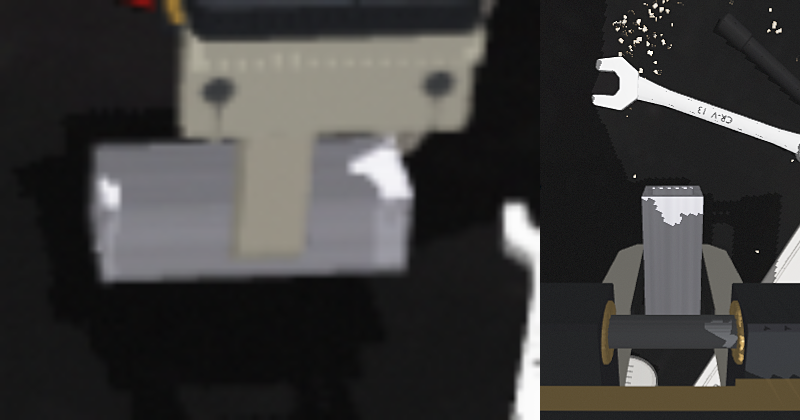

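>>> apply_moves(series=[0.01,-0.02,0.1,0,0,0,-1,0.05,-0.11,0.2,0,0,-0.02,-1,0.1,-0.215,0.25,0,0,-0.05,-1,0.15,-0.325,0.25,0,0,-0.08,-1,0.2,-0.43,0.25,0,0,-0.11,-1,0.25,-0.54,0.25,0,0,-0.14,-1,0.3,-0.65,0.25,0,0,-0.17,-1,0.35,-0.755,0.25,0,0,-0.1833,-1,0.393,-0.847,0.25,0,0,-0.1833,-1,0.393,-0.847,0.25,0,0,-0.1833,-1])

```text
time: 15.85
position: [621.7, -186.3, 148.9]
tcp_rot: [-3.135, 0.001, 3.025]
contact_force: [-0.2, -0.8, -1.7]
gripper_width: 29.6
```

>>> apply_moves(series=[0,0,0,0,0,0,-1,0,0,-0.05,0,0,0,-1,0,0,-0.12,0,0,0,-1,0,0,-0.2,0,0,0,-1,0,0,-0.25,0,0,0,-1,0,0,-0.28,0,0,0,-1,0,0,-0.3,0,0,0,-1,0,0,-0.3,0,0,0,-1,0,0,-0.3,0,0,0,-0.2,0,0,-0.3,0,0,0,-0.1])

```text
time: 16.85
position: [622.8, -177.4, 31.8]
tcp_rot: [-3.141, 0.003, 3.035]
contact_force: [-1.0, -0.0, -0.2]
gripper_width: 39.8
```

>>> apply_moves(series=[0,0,0.05,0,0,0,-0.1,0,0,0.15,0,0,0,-0.1,0,0,0.25,0,0,0,-0.1,-0.05,-0.015,0.3,0,0,0,-0.1,-0.13,-0.04,0.3,0,0,-0.04,0.5,-0.22,-0.065,0.3,0,0,-0.08,1,-0.3,-0.09,0.3,0,0,-0.12,1,-0.355,-0.105,0.25,0,0,-0.16,1,-0.355,-0.105,0.25,0,0,-0.182,1,-0.355,-0.105,0.25,0,0,-0.182,1])

```text
time: 17.85
position: [479.6, -219.6, 131.2]
tcp_rot: [3.141, 0.002, 2.463]
contact_force: [-0.0, 0.2, -0.0]
gripper_width: 85.5
```

```bash
python3 - <<'E'
from h import *
from meas import rect
s=read_state();print(s["position"].round(1),s["tcp_rot"].round(3),s["gripper_width"])
p,d=capture("wrist");P=pose("wrist",s);X=cloud(d,P);h=cv2.cvtColor(p,cv2.COLOR_RGB2HSV);Z=X[...,2]
m=(cv2.inRange(h,(8,80,50),(28,255,255))>0)&(Z>14)&(Z<30)&(abs(X[...,0]-480)<70)&(abs(X[...,1]+220)<70)
print(m.sum(),rect(m,P,22),np.nanpercentile(X[m],[2,50,98],axis=0).round(1).tolist())
q,d2=capture("scene");m2=d2>0;X2=cloud(d2,pose("scene"))
cv2.imwrite("pics/v7.png",np.hstack([cv2.resize(p[:,:,::-1],(400,300)),cv2.resize(q[130:280,200:400,::-1],(400,300))]))
E
```

```text
[ 479.6 -219.6  131.2] [3.141e+00 2.000e-03 2.463e+00] 85.47956690694375
3503 [ 479.1 -219.9   75.4   35.8  -39.4] [[445.6, -250.5, 19.9], [477.8, -218.9, 21.5], [512.1, -189.2, 22.9]]
```

View pics/v7.png

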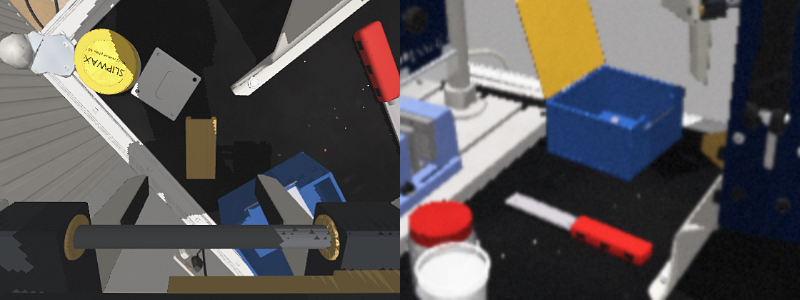

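>>> apply_moves(series=[0,-0.002,0,0,0,0,0.25,0,-0.002,-0.08,0,0,0,0.25,0,-0.002,-0.16,0,0,0,0.25,0,-0.002,-0.23,0,0,0,0.25,0,-0.002,-0.26,0,0,0,0.25,0,-0.002,-0.27,0,0,0,0.25,0,-0.002,-0.27,0,0,0,0.25,0,-0.002,-0.27,0,0,0,-1,0,-0.002,-0.27,0,0,0,-1,0,-0.002,-0.27,0,0,0,-1], force=35)

```text
time: 18.95
position: [480.3, -220.2, 23.2]
tcp_rot: [3.141, 0.002, 2.464]
contact_force: [-0.0, 0.3, -0.7]
gripper_width: 38.8
```

>>> apply_moves(series=[0,0,0,0,0,0,-1,0,0,0,0,0,0,-1,0,0,0,0,0,0,-1,0,0,0,0,0,0,-1,0,0,0.03,0,0,0,-1,0,0,0.1,0,0,0,-1,0,0,0.2,0,0,0,-1,0,0,0.3,0,0,0,-1,0,0,0.3,0,0,0,-1,0,0,0.3,0,0,0,-1])

```text
time: 19.95
position: [479.7, -219.9, 143.2]
tcp_rot: [3.141, 0.001, 2.464]
contact_force: [-0.2, -0.0, -1.7]
gripper_width: 35.7
```

>>> apply_moves(series=[0.03,0.001,0,0,0,0.02,-1,0.1,0.005,0,0,0,0.06,-1,0.18,0.009,0,0,0,0.1,-1,0.26,0.013,0,0,0,0.14,-1,0.32,0.016,0,0,0,0.17,-1,0.345,0.018,0,0,0,0.1845,-1,0.345,0.018,0,0,0,0.1845,-1,0.345,0.018,0,0,0,0.1845,-1,0.345,0.018,-0.05,0,0,0.1845,-1,0.345,0.018,-0.1,0,0,0.1845,-1])

```text
time: 20.95
position: [616.5, -213.3, 101.9]
tcp_rot: [-3.141, -0.001, 3.041]
contact_force: [0.7, -0.2, -1.6]
gripper_width: 35.4
```

```bash
python3 - <<'E'
from h import *
s=read_state();print(s["position"].round(1),s["tcp_rot"].round(3),s["gripper_width"])
B=np.array([620,-192.]);y=np.radians(-6.2);R2=np.array([[np.cos(y),-np.sin(y)],[np.sin(y),np.cos(y)]])
print("tcp box",(s["position"][:2]-B)@R2)
for n in("wrist","scene","side"):
    p,d=capture(n);X=cloud(d,pose(n,s) if n=="wrist" else pose(n));L=np.concatenate([(X[...,:2]-B)@R2,X[...,2:]],2)
    m=(abs(L[...,0])<54)&(abs(L[...,1])<58)&(L[...,2]>20)&(L[...,2]<36)
    h=cv2.cvtColor(p,cv2.COLOR_RGB2HSV);m&=h[...,1]<90
    print(n,m.sum(),np.percentile(L[m],[2,50,98],axis=0).round(1).tolist() if m.any() else "")
E
```

```text
[ 616.5 -213.3  101.9] [-3.141e+00 -1.000e-03  3.041e+00] 35.39269421848573
tcp box [ -1.1591798  -21.54721476]
wrist 2861 [[-39.9, 2.2, 26.1], [-14.3, 18.0, 28.6], [20.7, 30.5, 29.8]]
scene 0 
side 0
```

>>> apply_moves(series=[0,0,-0.04,0,0,0,-1,0,0,-0.08,0,0,0,-1,0,0,-0.11,0,0,0,-1,0,0,-0.13,0,0,0,-1,0,0,-0.138,0,0,0,-1,0,0,-0.138,0,0,0,-1,0,0,-0.138,0,0,0,-1,0,0,-0.138,0,0,0,-0.08,0,0,-0.138,0,0,0,-0.08,0,0,-0.138,0,0,0,-0.08])

```text
time: 22.1
position: [618.0, -212.9, 47.5]
tcp_rot: [-3.141, 0.001, 3.043]
contact_force: [-0.9, -0.7, -0.4]
gripper_width: 42.6
```

>>> apply_moves(series=[0,0,0,0,0,0,-0.08,0,0,0.1,0,0,0,-0.08,0,0,0.2,0,0,0,-0.08,0,0,0.3,0,0,0,-0.08,-0.08,0,0.4,0,0,0,-0.08,-0.16,0,0.45,0,0,0,-0.08,-0.2,0,0.45,0,0,0,-0.08,-0.2,0,0.45,0,0,0,-0.08,-0.2,0,0.45,0,0,0,-0.08,-0.2,0,0.45,0,0,0,-0.08])

```text
time: 23.1
position: [538.6, -212.2, 226.3]
tcp_rot: [3.141, -0.0, 3.044]
contact_force: [-0.1, -0.8, -1.1]
gripper_width: 42.7
```

```bash
python3 - <<'E'
from cov import *
s=read_state();print(s["position"].round(1),s["contact_force"].round(1))
p,d=capture("wrist");q=cover("scene");cover("side")
P=pose("wrist",s);X=cloud(d,P);B=np.array([620,-192.]);y=np.radians(-6.2);R2=np.array([[np.cos(y),-np.sin(y)],[np.sin(y),np.cos(y)]])
L=np.concatenate([(X[...,:2]-B)@R2,X[...,2:]],2);h=cv2.cvtColor(p,cv2.COLOR_RGB2HSV)
m=(cv2.inRange(h,(8,80,40),(28,255,255))>0)&(abs(L[...,0])<56)&(abs(L[...,1])<61)&(L[...,2]<66)
print("brass",m.sum(),np.percentile(L[m],[2,50,98],axis=0).round(1).tolist() if m.any() else "")
cv2.imwrite("pics/v8.png",np.hstack([cv2.resize(p[:,:,::-1],(400,300)),cv2.resize(q[80:320,150:450,::-1],(400,300))]))
E
```

```text
[ 538.6 -212.2  226.3] [-0.1 -0.8 -1.1]
scene 1772 normal [-0.842  0.077 -0.533] angle 57.7 [[-108.0, -63.0, 77.0], [79.0, 4.0, 137.0], [99.0, 64.0, 326.0]]
side 1673 normal [ 0.846 -0.101  0.524] angle 58.2 [[-112.0, -64.0, 74.0], [76.0, 4.0, 134.0], [97.0, 64.0, 323.0]]
brass 1711 [[-36.7, -37.8, 23.1], [-1.8, -20.7, 25.5], [36.2, -3.8, 27.0]]
```

View pics/v8.png

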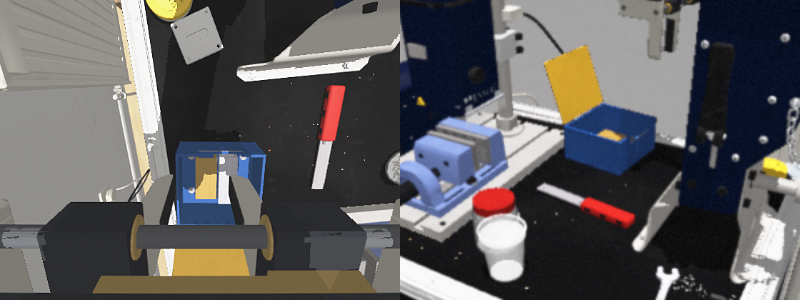

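```bash
python3 -c "
from station import *
print(hand_in())"
```

```text
the job is handed in; nothing more can be done
None
```

I levered the cover open with the pry tool, laid the tool back where it started, put both offcuts in the box and handed the job in at about 23 s.

**Cover:** before I carried the tool away, two cameras put the cover at about 108° (1.88 rad), just short of its stop. In the last pictures it was still wide open at the same place. The final plane fit read 58°, which I put down to brass-coloured gripper parts caught in the colour mask, because the cover's position was unchanged.

**Offcuts:** both lie flat side by side on the box floor. Tops measured about 29 mm for the tube, taken before the channel went in, and about 25.5 mm for the channel, after release. I let go of the channel about 20 mm above the floor so the fingers would clear the tube.

**Tool, jar and beaker:** in the last pictures the tool lies flat and the jar and beaker stand where they were. My numeric check of the tool's resting pose failed because the arm was in the way, so that rests on the pictures alone.

**Grip slip:** I lifted the tube too early the first time, before the fingers had closed, then re-gripped it without trouble.

**Forces:** wrist force readings at the end of each move stayed under 5 N. I saw no sign of the gripper or arm touching the cover, though I did not measure contact directly.

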